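# Make up two dinner kits from the pantry goods

## Task

Make up the two dinner kits on the counter: the large tin, the spice jar and the carton go in the three-cell wooden tray, and the small tin and the squat glass jar in the two-cell one, one thing to a cell, each set down upright on the tray's floor and not dropped. The flat tin and the pepper mill are not wanted: leave them standing where they are.

Things in the scene. Friction and masses are not known exactly. Their poses are not given: they have to be found in the camera images.
- tray3: Three-cell kit tray of pale wood, low-sided, 96 mm (x) by 274 mm (y) outside, does not slide. Three square cells in a row along its y axis, each 84 by 84 mm inside, centred at x = 0 and y = -89, 0 and +89 mm. Floor 6 mm thick; outer walls 6 mm thick and 30 mm high, dividers 5 mm thick and 24 mm high (heights above the counter). Origin at the centre of its underside, on the counter, z up.
- tray2: Two-cell kit tray of the same wood and make, 96 mm (x) by 185 mm (y) outside, does not slide. Two square cells along its y axis, each 84 by 84 mm inside, centred at x = 0 and y = -44.5 and +44.5 mm. Floor 6 mm thick; outer walls 6 mm thick and 30 mm high, divider 5 mm thick and 24 mm high. Origin at the centre of its underside, on the counter, z up.
- large_tin: Large food tin, upright cylinder 66 mm in diameter and 102 mm high, bare steel with a plain paper band and a pull-tab lid, about 0.4 kg. Origin at the centre of its underside, z up.
- small_tin: Small food tin of the same look, upright cylinder 54 mm in diameter and 70 mm high, about 0.2 kg. Origin at the centre of its underside, z up.
- spice_jar: Slim glass spice jar with a plain paper band and a pale wooden cap, 44 mm in diameter and 105 mm high; grip it as a straight cylinder of 44 mm over its whole height, about 0.14 kg. Origin at the centre of its underside, z up.
- squat_jar: Squat amber glass jar with a brass-coloured lid, 62 mm in diameter and 72 mm high; grip it as a straight cylinder of 62 mm over its whole height, about 0.27 kg. Origin at the centre of its underside, z up.
- carton: Cardboard carton standing on end, 62 mm (its x) by 44 mm (its y) and 95 mm high, with a plain paper band, about 0.11 kg, stands at any yaw. Origin at the centre of its underside, z up.
- flat_tin: Flat food tin, 66 mm in diameter and only 40 mm high. Not wanted; leave it where it is. Loose. Origin at the centre of its underside, z up.
- pepper_mill: Small waisted pepper mill of dark wood with a steel button on top, 50 mm in diameter and 110 mm high. Not wanted; leave it where it is. Loose. Origin at the centre of its underside, z up.

How it is judged (in metres and radians):
At the end, for the whole second after the job is handed in: Large tin, spice jar and carton in the three-cell tray, small tin and squat jar in the two-cell tray: each upright within 0.12 rad, at rest on the floor of a cell (underside under 12 mm above the tray's). Flat tin and pepper mill upright, within 30 mm of where they began (x of large_tin in the frame of tray3 between -0.042 and 0.042 m and y of large_tin in the frame of tray3 between -0.131 and 0.131 m and z of each of large_tin, spice_jar, carton in the frame of tray3 below 0.012 m and angle between each of large_tin, spice_jar, carton, small_tin, squat_jar, flat_tin, pepper_mill's own z axis and vertical below 0.12 rad and linear speed of each of large_tin, spice_jar, carton, small_tin, squat_jar below 0.02 m/s and angular speed of each of large_tin, spice_jar, carton, small_tin, squat_jar below 0.2 rad/s and x of spice_jar in the frame of tray3 between -0.042 and 0.042 m and y of spice_jar in the frame of tray3 between -0.131 and 0.131 m and x of carton in the frame of tray3 between -0.042 and 0.042 m and y of carton in the frame of tray3 between -0.131 and 0.131 m and x of small_tin in the frame of tray2 between -0.042 and 0.042 m and y of small_tin in the frame of tray2 between -0.0865 and 0.0865 m and z of each of small_tin, squat_jar in the frame of tray2 below 0.012 m and x of squat_jar in the frame of tray2 between -0.042 and 0.042 m and y of squat_jar in the frame of tray2 between -0.0865 and 0.0865 m and distance of each of flat_tin, pepper_mill from where it was at the start of the episode below 0.03 m); the robot touches nothing.
It fails at once if one of the five kit things is let go in mid-air (more than 40 mm above the counter) ((height (world z) of large_tin above 0.04 m and contact force between large_tin and the fingers below 0.02 N) or (height (world z) of spice_jar above 0.04 m and contact force between spice_jar and the fingers below 0.02 N) or (height (world z) of carton above 0.04 m and contact force between carton and the fingers below 0.02 N) or (height (world z) of small_tin above 0.04 m and contact force between small_tin and the fingers below 0.02 N) or (height (world z) of squat_jar above 0.04 m and contact force between squat_jar and the fingers below 0.02 N)).
It fails at once if the flat tin or the pepper mill is shifted by more than 30 mm or tipped ((distance of flat_tin from where it was at the start of the episode above 0.03 m or angle between flat_tin's own z axis and vertical above 0.35 rad) or (distance of pepper_mill from where it was at the start of the episode above 0.03 m or angle between pepper_mill's own z axis and vertical above 0.35 rad)).
It also fails if it takes over 128 s, if anything falls off the work surface, if the arm or the gripper's body presses on something with over 40 N, if the wrist force passes 120 N, or if a joint passes its speed limit or range.

## Robot

A 6-joint arm with a two-finger parallel gripper is mounted at the origin on the work surface. World frame = base frame: x ahead of the robot, y to its left, z up, the work surface at z = 0. Lengths are in m, angles in degrees, forces in N, time in s.
With the tool pointing down it reaches from about 0.35 to 0.875 m from the base axis. Payload 4.2 kg.
Tool frame: the origin (TCP) lies between the finger pads; the fingertips stand 14 mm ahead of it and the grasp point (between the pads) lies 5 mm behind it; z points along the fingers, y is the line along which they close (so a half turn about z gives the same grasp; the last joint's range is limited). The gripper opens to 87 mm and grips with 3 to 60 N. Pads are 19 mm wide; open, the fingers measure 117 mm over their backs; the gripper's body (75 mm by 190 mm) begins 51 mm behind the grasp point.
Start: joints at [-57.949, 22.042, 0.453, 0, -68.411, -14.817], TCP at [0.185, -0.597, 0.237] pointing down, gripper open.
Joint ranges: [-179.83, 179.83], [-69.29, 118.12], [-61.27, 80.66], [-181.25, 117.63], [-171.15, -9.14], [-177.46, 177.46]. Speed limits (degrees/s): [159.86, 159.86, 180, 180, 180, 180].

## Interface

Orientations are given as a 3x3 rotation matrix whose columns are the frame's x, y, z axes.
In Python, from station import * gives the robot as it stands. The module is installed in compiled form; this text tells all that it offers.
- The arm moves only by the tool play_rows, never from a script. Its argument "steps" is a list of rows, each an object of numbers: "ax", "ay", "az": the turn, a rotation vector about the tool's x, y, z in degrees; "dx", "dy", "dz": the shift along the tool's x, y, z in mm; "claw": the finger opening in mm, from 0 to 87. A call has 1 to 20 rows; each row shifts and turns the commanded pose from where the row before left it, along the tool's axes as they then stand; what a row does not reach is not made up. A row lasts 1/10 s, in which the tool goes at most 50 mm and 8.59 degrees, less where a joint would pass 70% of its speed; a pose out of reach is approached as far as the arm can. A call with a gripper value outside its range is refused whole. The fingers move at their own pace and stop on an object; the grip force is fixed at half the most. Time passes only in rows, so rows that do not move let the fingers close. It gives the time, the measured TCP pose, the force, the opening and the grip force at its end, in the units of the state.
- sense(): the state, without advancing time (a new reading comes with each control period).
- capture(name): name is "side" or "top"; returns a dict with "frame" (480x640x3 uint8, blue, green, red), "range_z" (480x640 float32, m along the optical axis (not along the pixel's ray), 0 where there is no reading), "fx", "fy", "cx", "cy" (pixels), "k1" (the pictures are not rectified: a ray, as slopes to the right and down, at radius r is drawn at 1 + k1 r^2 times it, then the intrinsics apply), "xyz" and "rotation" of the camera in the world. Camera axes: x right, y down, z forward; pixel columns grow to the right and rows downward; lengths in m; the calibration is good to about 2 mm. A picture is of the moment at which its call begins.
- finish_job(): hands the job in; it is judged then, once.
The state is a dict: "time_s": time; "joints": joint angles; "joint_velocities": joint speeds; "effort": joint torques, N m; "tcp_pos": TCP position; "ee_rot": TCP orientation; "wrist_force": force on the tool from outside, world axes, zero at the start; "moment": the same for the moment, N m; "gripper_width": opening from 0.0 (shut) to 1.0 (fully open); "gripper_force": force on a finger pad.
Only numpy, scipy, OpenCV 4.12 (cv2) and the standard library are available. Lean on these libraries where they do the work, as an engineer would, in place of code of your own. Each camera call takes 0.05 s, during which the arm holds its last target. There are 200 camera calls.

## Working session

There is one attempt and no reset: what is moved stays moved. The work goes in short steps, Python scripts to look and compute and a tool call to move; the robot and the scene stay as the last step left them, time stands still between calls to the robot, and variables do not carry over. Pictures are saved under pics/ and viewed, at most 14 in all, crops included, and the job is handed in when it is done.

Besides the shell and the picture viewer there is one more tool, called after "Emit:" as name([rows], argument=value, ...), one row to a line, values as JSON. play_rows: Moves the arm, as the interface text tells. Its arguments: {"type":"object","properties":{"steps":{"type":"array"}},"required":["steps"]}

```bash
mkdir -p pics; cat > h.py <<'E'
import numpy as np, cv2
from station import *
def und(c,u,v):
    K=np.array([[c['fx'],0,c['cx']],[0,c['fy'],c['cy']],[0,0,1.]])
    p=np.stack([np.ravel(u),np.ravel(v)],-1).astype(float)[:,None]
    return cv2.undistortPoints(p,K,np.array([c['k1'],0,0,0.]))[:,0]
def ray(c,u,v,z):
    s=und(c,u,v); d=np.c_[s,np.ones(len(s))]@np.array(c['rotation']).T; o=np.array(c['xyz'])
    return o+d*((z-o[2])/d[:,2])[:,None]
def cloud(c):
    v,u=np.mgrid[:480,:640]; s=und(c,u,v); r=c['range_z'].ravel()
    p=np.c_[s*r[:,None],r]@np.array(c['rotation']).T+np.array(c['xyz']); p[r==0]=np.nan
    return p.reshape(480,640,3)
E
python3 - <<'E'
from h import *
for n in('top','side'):
    c=capture(n); cv2.imwrite(f'pics/{n}0.png',c['frame']); np.save(n+'0.npy',c,allow_pickle=True)
    print(n,c['xyz'],np.round(c['rotation'],3).tolist(),c['fx'],c['k1'])
s=sense();print(s)
c=np.load('top0.npy',allow_pickle=True).item();P=cloud(c);Z=P[...,2]
# connected blobs above 33mm
m=((Z>.034)&(Z<.13)).astype(np.uint8)
n,l,st,ce=cv2.connectedComponentsWithStats(m)
for i in range(1,n):
    if st[i,4]>80:
        q=P[l==i]; zt=np.percentile(q[:,2],90); t=q[q[:,2]>zt-.006]
        (a,b),r=cv2.minEnclosingCircle(t[:,:2].astype(np.float32)*1000); print(st[i],'top',round(zt,4),'c',round(a),round(b),'d',round(2*r))
E
```

```text
top [0.39114575 0.00346944 0.96425829] [[-0.02, -0.984, 0.176], [-1.0, 0.022, 0.01], [-0.014, -0.176, -0.984]] 599.0304185963302 -0.16616665833043015
side [ 0.17611388 -0.35357674  0.58113045] [[0.716, -0.494, 0.494], [-0.698, -0.518, 0.495], [0.011, -0.699, -0.715]] 435.92441615684396 -0.09341807386918169
{'time_s': 0.1, 'joints': array([-5.79484326e+01,  2.20848093e+01,  3.88224550e-01, -2.35105675e-02,
       -6.84118375e+01, -1.48192358e+01]), 'joint_velocities': array([-0.00666624, -0.1346335 ,  0.25973992, -0.01350062, -0.10816192,
        0.05466345]), 'effort': array([-4.79026094e-04, -3.91689813e+01,  1.87934428e+01,  4.23184812e+00,
        1.34922797e-02, -7.71039663e-05]), 'tcp_pos': array([ 0.18504164, -0.59644779,  0.23559415]), 'ee_rot': array([[-9.55156127e-01, -2.96101856e-01, -6.80814637e-04],
       [-2.96102616e-01,  9.55154426e-01,  1.80633744e-03],
       [ 1.15423246e-04,  1.92692527e-03, -9.99998137e-01]]), 'wrist_force': array([-0.39896576, -0.01289522, -0.60213696]), 'moment': array([ 0.02706437,  0.00669628, -0.03058103]), 'gripper_force': 0.0, 'gripper_width': 0.9994905934099049}
[ 428    3  123  115 7665] top 0.0968 c 839 -268 d 59
[   0   17  182  107 4795] top 0.0929 c 850 403 d 326
[ 579   30   51   52 1254] top 0.1203 c 837 -464 d 60
[ 258   34   63   63 1902] top 0.091 c 830 51 d 81
[ 311  128   44   53 1821] top 0.1037 c 672 -5 d 66
[ 224  140   40   39 1221] top 0.0421 c 677 139 d 66
[ 395  142   36   38 1046] top 0.0717 c 663 -132 d 54
[480 153  35  34 868] top 0.0995 c 641 -261 d 41
[ 151  161   43   44 1398] top 0.0729 c 638 251 d 63
[634 164   6  29 102] top 0.0482 c 642 -517 d 29
[ 309  216   45   40 1472] top 0.0962 c 543 1 d 75
[311 289  30  32 742] top 0.1061 c 439 10 d 42
```

View pics/top0.png

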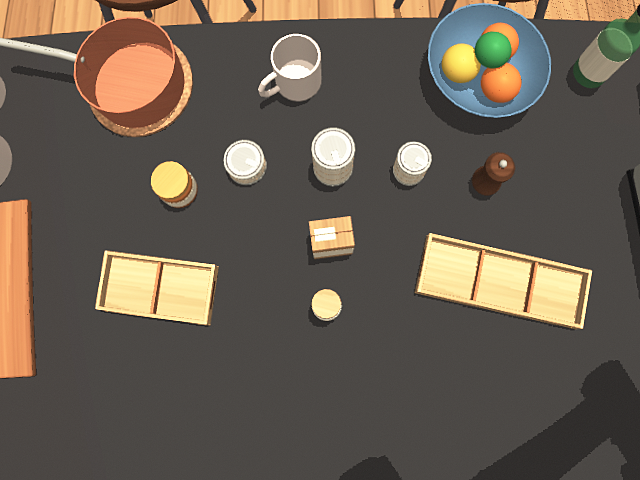

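View pics/side0.png

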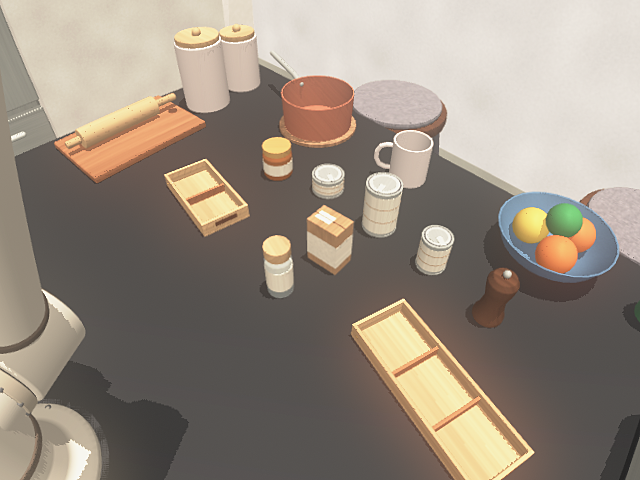

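The top view shows, left to right: squat jar (172,183), flat tin (245,162), large tin (333,156), small tin (412,163), mill (497,170), carton (331,237), spice jar (326,305), tray2 (157,288) and tray3 (503,281). The side view agrees. Next I measure poses from both cameras.

```bash
cat > meas.py <<'E'
from h import *
H=dict(large_tin=(.102,(.672,-.005)),small_tin=(.07,(.663,-.132)),spice=(.105,(.439,.01)),squat=(.072,(.638,.251)),carton=(.095,(.543,.001)),flat=(.04,(.677,.139)),mill=(.11,(.641,-.261)))
def run(C):
  for n,c in C.items():
    P=cloud(c);Z=P[...,2]
    for k,(h,xy) in H.items():
        m=(np.abs(Z-h)<.007)&(np.hypot(P[...,0]-xy[0],P[...,1]-xy[1])<.06)
        if m.sum()<30: continue
        l=cv2.connectedComponentsWithStats(m.astype(np.uint8)); i=1+np.argmax(l[2][1:,4]); v,u=np.nonzero(l[1]==i)
        q=(ray(c,u,v,h)[:,:2]*1000).astype(np.float32)
        (a,b),(w,t),an=cv2.minAreaRect(q); (ca,cb),r=cv2.minEnclosingCircle(q)
        print(n,k,'circ %.0f %.0f d%.0f'%(ca,cb,2*r),'rect %.0f %.0f  %.0fx%.0f @%.1f'%(a,b,w,t,an),'zmed %.4f'%np.median(Z[v,u]))
    hsv=cv2.cvtColor(c['frame'],cv2.COLOR_BGR2HSV)
    w=(((hsv[...,0]<32)&(hsv[...,1]>50)&(hsv[...,2]>90)&(Z<.045)&(Z>-.01))).astype(np.uint8)
    l=cv2.connectedComponentsWithStats(cv2.morphologyEx(w,cv2.MORPH_OPEN,np.ones((3,3))))
    for i in range(1,l[0]):
        if l[2][i,4]>2500:
            q=P[l[1]==i]; qq=(q[q[:,2]>.015][:,:2]*1000).astype(np.float32)
            (a,b),s,an=cv2.minAreaRect(qq); print(n,'tray?',l[2][i],'%.0f %.0f  %.0fx%.0f @%.1f'%(a,b,*s,an),'floor %.4f'%np.percentile(q[:,2],30),'rim %.4f'%np.percentile(q[:,2],97))
E
python3 -c "
from meas import *
run({n:np.load(n+'0.npy',allow_pickle=True).item() for n in('top','side')})"
```

```text
top large_tin circ 670 -5 d66 rect 671 -5  65x64 @61.2 zmed 0.1018
top small_tin circ 662 -132 d55 rect 662 -131  52x54 @87.3 zmed 0.0696
top spice circ 439 10 d42 rect 439 10  40x41 @43.9 zmed 0.1041
top squat circ 637 250 d62 rect 637 251  61x58 @45.2 zmed 0.0712
top carton circ 543 1 d75 rect 543 0  45x62 @6.3 zmed 0.0943
top flat circ 676 139 d66 rect 677 138  64x64 @88.4 zmed 0.0397
top mill circ 641 -260 d12 rect 641 -260  11x9 @89.3 zmed 0.1072
top tray? [  88   33   85   78 5058] 844 348  122x151 @67.3 floor 0.0109 rim 0.0403
top tray? [   0  199   36  179 5719] 476 531  299x61 @3.2 floor 0.0160 rim 0.0204
top tray? [  415   233   176    96 10291] 472 -277  275x98 @75.6 floor 0.0047 rim 0.0304
top tray? [  95  250  124   75 6893] 474 283  187x96 @82.1 floor 0.0048 rim 0.0307
side large_tin circ 666 -9 d70 rect 667 -10  66x65 @46.7 zmed 0.1011
side small_tin circ 661 -136 d59 rect 660 -135  57x52 @7.3 zmed 0.0700
side spice circ 436 6 d48 rect 437 6  45x42 @67.6 zmed 0.1041
side squat circ 634 244 d67 rect 634 245  65x58 @46.3 zmed 0.0702
side carton circ 539 -3 d79 rect 539 -4  50x66 @6.2 zmed 0.0942
side flat circ 672 135 d70 rect 673 134  68x63 @46.6 zmed 0.0395
side mill circ 635 -264 d14 rect 636 -265  13x12 @8.7 zmed 0.1064
side tray? [   54    96   206   141 13267] 485 447  300x531 @5.1 floor 0.0003 rim 0.0358
side tray? [  346   289   200   191 24810] 471 -278  275x98 @75.5 floor -0.0003 rim 0.0292
```

Both views agree: tray3 is centred at (472,-277) with its long axis at 75.6°, tray2 at (474,283) at 82.1°, and sizes match. I'll grip with the fingers closing across the tray width, tips about 45 mm up so they clear the walls. First I turn the tool.

Emit:
play_rows([
  {"az": -8.3, "claw": 87},
  {"az": -8.3, "claw": 87},
  {"az": -8.3, "claw": 87},
  {"az": -8.3, "claw": 87},
  {"az": -8.3, "claw": 87},
  {"az": -8.3, "claw": 87},
  {"az": -8.3, "claw": 87},
  {"claw": 87},
])

```text
invalid input at $.steps[0]: expected keys ax, ay, az, dx, dy, dz, claw
```

```bash
cat > go.py <<'E'
import sys; from station import *; import numpy as np
# chained waypoints: x y z (mm) [psi]; prints tool-frame shift for each (turn first, then shift)
s=sense(); p=np.array(s['tcp_pos'])*1000; R=np.array(s['ee_rot']); psi=np.degrees(np.arctan2(R[1,1],R[0,1]))%360
print('t %.1f'%s['time_s'],'p',p.round(1),'psi %.1f'%psi,'tilt',R[2,:2].round(4),'F',np.round(s['wrist_force'],1),'gw %.1f gf %.1f'%(87*s['gripper_width'],s['gripper_force']))
for a in sys.argv[1:]:
    w=np.array(list(map(float,a.split(',')))); q=w[3] if len(w)>3 else psi
    if len(w)>3: print('az %.1f'%-(q-psi),end=' ')
    psi=q; c,n=np.cos(np.radians(psi)),np.sin(np.radians(psi))
    d=w[:3]-p; p=w[:3]; print('dx %.1f dy %.1f dz %.1f'%(-n*d[0]+c*d[1],c*d[0]+n*d[1],-d[2]))
E
python3 go.py 439,9,230 439,9,60 439,9,230 450,-363,230 450,-363,67
```

```text
t 0.1 p [ 185.  -596.4  235.6] psi 107.2 tilt [0.0001 0.0019] F [-0.4 -0.  -0.6] gw 87.0 gf 0.0
dx -421.8 dy 503.1 dz 5.6
dx -0.0 dy 0.0 dz 170.0
dx -0.0 dy 0.0 dz -170.0
dx 99.6 dy -358.6 dz -0.0
dx -0.0 dy 0.0 dz 163.0
```

All keys are required in each row.

Emit:
play_rows([
  {"ax": 0, "ay": 0, "az": -8.3, "dx": 0, "dy": 0, "dz": 0, "claw": 87},
  {"ax": 0, "ay": 0, "az": -8.3, "dx": 0, "dy": 0, "dz": 0, "claw": 87},
  {"ax": 0, "ay": 0, "az": -8.3, "dx": 0, "dy": 0, "dz": 0, "claw": 87},
  {"ax": 0, "ay": 0, "az": -8.3, "dx": 0, "dy": 0, "dz": 0, "claw": 87},
  {"ax": 0, "ay": 0, "az": -8.3, "dx": 0, "dy": 0, "dz": 0, "claw": 87},
  {"ax": 0, "ay": 0, "az": -8.3, "dx": 0, "dy": 0, "dz": 0, "claw": 87},
  {"ax": 0, "ay": 0, "az": -8.3, "dx": 0, "dy": 0, "dz": 0, "claw": 87},
  {"ax": 0, "ay": 0, "az": 0, "dx": 0, "dy": 0, "dz": 0, "claw": 87},
])

```text
time_s: 0.9
tcp_pos: [0.1851, -0.5966, 0.236]
ee_rot: [[-0.253, -0.967, -0.0], [-0.967, 0.253, 0.001], [-0.001, 0.001, -1.0]]
wrist_force: [-0.0, -0.2, -1.0]
gripper_width: 1.001
gripper_force: 0.0
```

```bash
python3 go.py 439,9,230 439,9,60 439,9,230 450,-363,230 450,-363,67
```

```text
t 0.9 p [ 185.1 -596.6  236. ] psi 165.3 tilt [-0.0009  0.0007] F [-0.  -0.2 -1. ] gw 87.1 gf 0.0
dx -650.2 dy -92.1 dz 6.0
dx -0.0 dy 0.0 dz 170.0
dx -0.0 dy 0.0 dz -170.0
dx 357.1 dy -104.9 dz -0.0
dx -0.0 dy 0.0 dz 163.0
```

Emit:
play_rows([
  {"ax": 0, "ay": 0, "az": 0, "dx": -20, "dy": -3, "dz": 0, "claw": 87},
  {"ax": 0, "ay": 0, "az": 0, "dx": -40, "dy": -6, "dz": 0, "claw": 87},
  {"ax": 0, "ay": 0, "az": 0, "dx": -40, "dy": -6, "dz": 0, "claw": 87},
  {"ax": 0, "ay": 0, "az": 0, "dx": -40, "dy": -6, "dz": 0, "claw": 87},
  {"ax": 0, "ay": 0, "az": 0, "dx": -40, "dy": -6, "dz": 0, "claw": 87},
  {"ax": 0, "ay": 0, "az": 0, "dx": -40, "dy": -6, "dz": 0, "claw": 87},
  {"ax": 0, "ay": 0, "az": 0, "dx": -40, "dy": -6, "dz": 0, "claw": 87},
  {"ax": 0, "ay": 0, "az": 0, "dx": -40, "dy": -6, "dz": 0, "claw": 87},
  {"ax": 0, "ay": 0, "az": 0, "dx": -40, "dy": -6, "dz": 0, "claw": 87},
  {"ax": 0, "ay": 0, "az": 0, "dx": -40, "dy": -6, "dz": 0, "claw": 87},
  {"ax": 0, "ay": 0, "az": 0, "dx": -40, "dy": -6, "dz": 0, "claw": 87},
  {"ax": 0, "ay": 0, "az": 0, "dx": -40, "dy": -6, "dz": 0, "claw": 87},
  {"ax": 0, "ay": 0, "az": 0, "dx": -40, "dy": -5, "dz": 0, "claw": 87},
  {"ax": 0, "ay": 0, "az": 0, "dx": -40, "dy": -5, "dz": 0, "claw": 87},
  {"ax": 0, "ay": 0, "az": 0, "dx": -40, "dy": -5, "dz": 0, "claw": 87},
  {"ax": 0, "ay": 0, "az": 0, "dx": -40, "dy": -5, "dz": 0, "claw": 87},
  {"ax": 0, "ay": 0, "az": 0, "dx": -30, "dy": -3, "dz": 2, "claw": 87},
  {"ax": 0, "ay": 0, "az": 0, "dx": 0, "dy": 0, "dz": 0, "claw": 87},
  {"ax": 0, "ay": 0, "az": 0, "dx": 0, "dy": 0, "dz": 0, "claw": 87},
])

```text
time_s: 2.8
tcp_pos: [0.4385, 0.009, 0.2342]
ee_rot: [[-0.254, -0.967, -0.001], [-0.967, 0.254, -0.0], [0.001, 0.001, -1.0]]
wrist_force: [-0.2, -0.9, -0.8]
gripper_width: 0.996
gripper_force: 0.0
```

```bash
python3 go.py 439,9,230 439,9,60
```

```text
t 2.8 p [438.5   9.  234.2] psi 165.3 tilt [0.0006 0.0011] F [-0.2 -0.9 -0.8] gw 86.7 gf 0.0
dx -0.2 dy -0.5 dz 4.2
dx -0.0 dy 0.0 dz 170.0
```

Emit:
play_rows([
  {"ax": 0, "ay": 0, "az": 0, "dx": 0, "dy": 0, "dz": 30, "claw": 87},
  {"ax": 0, "ay": 0, "az": 0, "dx": 0, "dy": 0, "dz": 40, "claw": 87},
  {"ax": 0, "ay": 0, "az": 0, "dx": 0, "dy": 0, "dz": 40, "claw": 87},
  {"ax": 0, "ay": 0, "az": 0, "dx": 0, "dy": 0, "dz": 40, "claw": 87},
  {"ax": 0, "ay": 0, "az": 0, "dx": 0, "dy": 0, "dz": 24, "claw": 87},
  {"ax": 0, "ay": 0, "az": 0, "dx": 0, "dy": 0, "dz": 0, "claw": 87},
  {"ax": 0, "ay": 0, "az": 0, "dx": 0, "dy": 0, "dz": 0, "claw": 30},
  {"ax": 0, "ay": 0, "az": 0, "dx": 0, "dy": 0, "dz": 0, "claw": 30},
  {"ax": 0, "ay": 0, "az": 0, "dx": 0, "dy": 0, "dz": 0, "claw": 30},
  {"ax": 0, "ay": 0, "az": 0, "dx": 0, "dy": 0, "dz": 0, "claw": 30},
  {"ax": 0, "ay": 0, "az": 0, "dx": 0, "dy": 0, "dz": 0, "claw": 30},
  {"ax": 0, "ay": 0, "az": 0, "dx": 0, "dy": 0, "dz": 0, "claw": 30},
  {"ax": 0, "ay": 0, "az": 0, "dx": 0, "dy": 0, "dz": 0, "claw": 30},
  {"ax": 0, "ay": 0, "az": 0, "dx": 0, "dy": 0, "dz": 0, "claw": 30},
])

```text
time_s: 4.2
tcp_pos: [0.4388, 0.0087, 0.0608]
ee_rot: [[-0.253, -0.967, 0.0], [-0.967, 0.253, -0.0], [-0.0, -0.0, -1.0]]
wrist_force: [-0.3, 0.6, 3.4]
gripper_width: 0.499
gripper_force: 30.0
```

```bash
python3 go.py 439,9,230 450,-363,230 450,-363,67
```

```text
t 4.2 p [438.8   8.7  60.8] psi 165.3 tilt [-0.     -0.0001] F [-0.3  0.6  3.4] gw 43.5 gf 30.0
dx -0.3 dy -0.1 dz -169.2
dx 357.1 dy -104.8 dz -0.0
dx -0.0 dy 0.0 dz 163.0
```

Emit:
play_rows([
  {"ax": 0, "ay": 0, "az": 0, "dx": 0, "dy": 0, "dz": -15, "claw": 30},
  {"ax": 0, "ay": 0, "az": 0, "dx": 0, "dy": 0, "dz": -35, "claw": 30},
  {"ax": 0, "ay": 0, "az": 0, "dx": 0, "dy": 0, "dz": -40, "claw": 30},
  {"ax": 0, "ay": 0, "az": 0, "dx": 0, "dy": 0, "dz": -40, "claw": 30},
  {"ax": 0, "ay": 0, "az": 0, "dx": 17, "dy": -5, "dz": -20, "claw": 30},
  {"ax": 0, "ay": 0, "az": 0, "dx": 30, "dy": -10, "dz": 0, "claw": 30},
  {"ax": 0, "ay": 0, "az": 0, "dx": 40, "dy": -10, "dz": 0, "claw": 30},
  {"ax": 0, "ay": 0, "az": 0, "dx": 40, "dy": -10, "dz": 0, "claw": 30},
  {"ax": 0, "ay": 0, "az": 0, "dx": 40, "dy": -10, "dz": 0, "claw": 30},
  {"ax": 0, "ay": 0, "az": 0, "dx": 40, "dy": -10, "dz": 0, "claw": 30},
  {"ax": 0, "ay": 0, "az": 0, "dx": 40, "dy": -10, "dz": 0, "claw": 30},
  {"ax": 0, "ay": 0, "az": 0, "dx": 40, "dy": -15, "dz": 0, "claw": 30},
  {"ax": 0, "ay": 0, "az": 0, "dx": 40, "dy": -15, "dz": 0, "claw": 30},
  {"ax": 0, "ay": 0, "az": 0, "dx": 30, "dy": -10, "dz": 20, "claw": 30},
  {"ax": 0, "ay": 0, "az": 0, "dx": 0, "dy": 0, "dz": 40, "claw": 30},
  {"ax": 0, "ay": 0, "az": 0, "dx": 0, "dy": 0, "dz": 40, "claw": 30},
  {"ax": 0, "ay": 0, "az": 0, "dx": 0, "dy": 0, "dz": 20, "claw": 30},
  {"ax": 0, "ay": 0, "az": 0, "dx": 0, "dy": 0, "dz": 0, "claw": 30},
])

```text
time_s: 6.0
tcp_pos: [0.447, -0.362, 0.0861]
ee_rot: [[-0.254, -0.967, -0.009], [-0.967, 0.254, 0.005], [-0.002, 0.01, -1.0]]
wrist_force: [-0.5, 0.0, -1.5]
gripper_width: 0.501
gripper_force: 30.0
```

```bash
python3 go.py 450,-363,68 ; python3 - <<'E'
from h import *
c=capture('top'); cv2.imwrite('pics/t1.png',c['frame'])
c=capture('side'); cv2.imwrite('pics/s1.png',c['frame'])
E
```

```text
t 6.0 p [ 447.  -362.    86.1] psi 165.3 tilt [-0.0024  0.0097] F [-0.5  0.  -1.5] gw 43.6 gf 30.0
dx 0.2 dy -3.2 dz 18.1
```

View pics/t1.png

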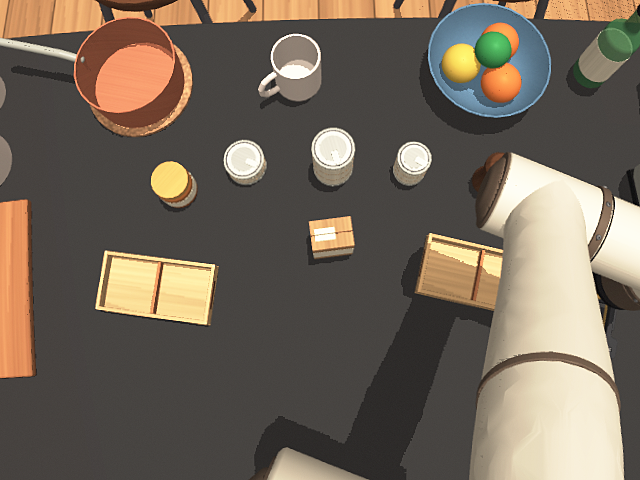

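The arm hides the far end of tray3 (about x>495 px), and everything else is untouched. The measured pose is within 3 mm of the cell, so I lower.

Emit:
play_rows([
  {"ax": 0, "ay": 0, "az": 0, "dx": 0, "dy": -2, "dz": 10, "claw": 30},
  {"ax": 0, "ay": 0, "az": 0, "dx": 0, "dy": 0, "dz": 6, "claw": 30},
  {"ax": 0, "ay": 0, "az": 0, "dx": 0, "dy": 0, "dz": 2, "claw": 30},
  {"ax": 0, "ay": 0, "az": 0, "dx": 0, "dy": 0, "dz": 0, "claw": 30},
  {"ax": 0, "ay": 0, "az": 0, "dx": 0, "dy": 0, "dz": 0, "claw": 30},
])

```text
time_s: 6.6
tcp_pos: [0.4521, -0.3639, 0.0729]
ee_rot: [[-0.253, -0.967, 0.001], [-0.967, 0.253, -0.0], [0.0, -0.001, -1.0]]
wrist_force: [-0.3, -0.5, -0.5]
gripper_width: 0.503
gripper_force: 30.0
```

```bash
python3 go.py 450,-363,67.8
```

```text
t 6.6 p [ 452.1 -363.9   72.9] psi 165.3 tilt [ 0.0002 -0.0007] F [-0.3 -0.5 -0.5] gw 43.7 gf 30.0
dx -0.3 dy 2.3 dz 5.1
```

View pics/s1.png

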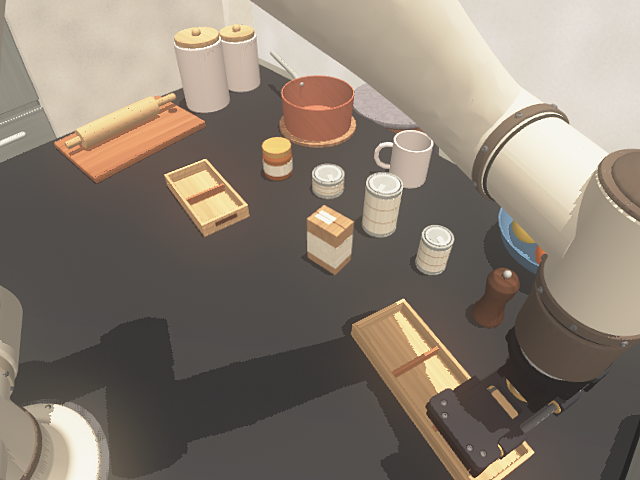

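The side view shows the gripper over tray3's far cell (480,430), the mill untouched at (495,297). I lower the last 5 mm.

Emit:
play_rows([
  {"ax": 0, "ay": 0, "az": 0, "dx": 0, "dy": 2, "dz": 2, "claw": 30},
  {"ax": 0, "ay": 0, "az": 0, "dx": 0, "dy": 0, "dz": 2, "claw": 30},
  {"ax": 0, "ay": 0, "az": 0, "dx": 0, "dy": 0, "dz": 1, "claw": 30},
  {"ax": 0, "ay": 0, "az": 0, "dx": 0, "dy": 0, "dz": 0, "claw": 30},
  {"ax": 0, "ay": 0, "az": 0, "dx": 0, "dy": 0, "dz": 0, "claw": 30},
])

```text
time_s: 7.1
tcp_pos: [0.45, -0.3634, 0.0675]
ee_rot: [[-0.253, -0.967, -0.0], [-0.967, 0.253, -0.0], [0.0, -0.0, -1.0]]
wrist_force: [0.3, -0.2, -1.7]
gripper_width: 0.502
gripper_force: 30.0
```

Emit:
play_rows([
  {"ax": 0, "ay": 0, "az": 0, "dx": 0, "dy": 0, "dz": 0.5, "claw": 30},
  {"ax": 0, "ay": 0, "az": 0, "dx": 0, "dy": 0, "dz": 0, "claw": 60},
  {"ax": 0, "ay": 0, "az": 0, "dx": 0, "dy": 0, "dz": 0, "claw": 87},
  {"ax": 0, "ay": 0, "az": 0, "dx": 0, "dy": 0, "dz": 0, "claw": 87},
  {"ax": 0, "ay": 0, "az": 0, "dx": 0, "dy": 0, "dz": 0, "claw": 87},
  {"ax": 0, "ay": 0, "az": 0, "dx": 0, "dy": 0, "dz": 0, "claw": 87},
  {"ax": 0, "ay": 0, "az": 0, "dx": 0, "dy": 0, "dz": -20, "claw": 87},
  {"ax": 0, "ay": 0, "az": 0, "dx": 0, "dy": 0, "dz": -40, "claw": 87},
  {"ax": 0, "ay": 0, "az": 0, "dx": 0, "dy": 0, "dz": -40, "claw": 87},
  {"ax": 0, "ay": 0, "az": 0, "dx": 0, "dy": 0, "dz": -40, "claw": 87},
  {"ax": 0, "ay": 0, "az": 0, "dx": 0, "dy": 0, "dz": -20, "claw": 87},
  {"ax": 0, "ay": 0, "az": -7, "dx": 0, "dy": 0, "dz": 0, "claw": 87},
  {"ax": 0, "ay": 0, "az": -7, "dx": 0, "dy": 0, "dz": 0, "claw": 87},
  {"ax": 0, "ay": 0, "az": -7, "dx": 0, "dy": 0, "dz": 0, "claw": 87},
  {"ax": 0, "ay": 0, "az": 0, "dx": 0, "dy": 0, "dz": 0, "claw": 87},
])

```text
time_s: 8.6
tcp_pos: [0.4499, -0.3633, 0.2271]
ee_rot: [[0.11, -0.994, 0.0], [-0.994, -0.11, 0.0], [0.0, -0.0, -1.0]]
wrist_force: [-0.4, -0.3, 0.4]
gripper_width: 0.999
gripper_force: 0.0
```

```bash
python3 go.py 542,0,230 542,0,60 542,0,230,165.5 472,-277,230 472,-277,68 472,-277,230 670,-6,230 670,-6,60 670,-6,230 494,-191,230
```

```text
t 8.6 p [ 449.9 -363.3  227.1] psi 186.3 tilt [ 0.     -0.0001] F [-0.4 -0.3  0.4] gw 86.9 gf 0.0
dx -350.9 dy -131.6 dz -2.9
dx 0.0 dy -0.0 dz 170.0
az 20.8 dx -0.0 dy 0.0 dz -170.0
dx 285.7 dy -1.6 dz -0.0
dx -0.0 dy 0.0 dz 162.0
dx -0.0 dy 0.0 dz -162.0
dx -311.9 dy -123.8 dz -0.0
dx -0.0 dy 0.0 dz 170.0
dx -0.0 dy 0.0 dz -170.0
dx 223.2 dy 124.1 dz -0.0
```

Emit:
play_rows([
  {"ax": 0, "ay": 0, "az": 0, "dx": -20, "dy": -7, "dz": 0, "claw": 87},
  {"ax": 0, "ay": 0, "az": 0, "dx": -40, "dy": -15, "dz": 0, "claw": 87},
  {"ax": 0, "ay": 0, "az": 0, "dx": -40, "dy": -15, "dz": 0, "claw": 87},
  {"ax": 0, "ay": 0, "az": 0, "dx": -40, "dy": -15, "dz": 0, "claw": 87},
  {"ax": 0, "ay": 0, "az": 0, "dx": -40, "dy": -15, "dz": 0, "claw": 87},
  {"ax": 0, "ay": 0, "az": 0, "dx": -40, "dy": -15, "dz": 0, "claw": 87},
  {"ax": 0, "ay": 0, "az": 0, "dx": -40, "dy": -15, "dz": 0, "claw": 87},
  {"ax": 0, "ay": 0, "az": 0, "dx": -40, "dy": -15, "dz": 0, "claw": 87},
  {"ax": 0, "ay": 0, "az": 0, "dx": -31, "dy": -12, "dz": 0, "claw": 87},
  {"ax": 0, "ay": 0, "az": 0, "dx": -20, "dy": -8, "dz": 0, "claw": 87},
  {"ax": 0, "ay": 0, "az": 0, "dx": 0, "dy": 0, "dz": 30, "claw": 87},
  {"ax": 0, "ay": 0, "az": 0, "dx": 0, "dy": 0, "dz": 30, "claw": 87},
  {"ax": 0, "ay": 0, "az": 0, "dx": 0, "dy": 0, "dz": 0, "claw": 87},
  {"ax": 0, "ay": 0, "az": 0, "dx": 0, "dy": 0, "dz": 0, "claw": 87},
])

```text
time_s: 10.0
tcp_pos: [0.5427, -0.0001, 0.1674]
ee_rot: [[0.109, -0.994, -0.0], [-0.994, -0.109, -0.001], [0.001, 0.0, -1.0]]
wrist_force: [-0.4, -0.1, -0.1]
gripper_width: 1.001
gripper_force: 0.0
```

```bash
python3 go.py 542,0,60
```

```text
t 10.0 p [ 5.427e+02 -1.000e-01  1.674e+02] psi 186.3 tilt [0.0009 0.0004] F [-0.4 -0.1 -0.1] gw 87.1 gf 0.0
dx -0.2 dy 0.7 dz 107.4
```

Emit:
play_rows([
  {"ax": 0, "ay": 0, "az": 0, "dx": 0, "dy": 1, "dz": 30, "claw": 87},
  {"ax": 0, "ay": 0, "az": 0, "dx": 0, "dy": 0, "dz": 40, "claw": 87},
  {"ax": 0, "ay": 0, "az": 0, "dx": 0, "dy": 0, "dz": 27, "claw": 87},
  {"ax": 0, "ay": 0, "az": 0, "dx": 0, "dy": 0, "dz": 10, "claw": 87},
  {"ax": 0, "ay": 0, "az": 0, "dx": 0, "dy": 0, "dz": 0, "claw": 87},
  {"ax": 0, "ay": 0, "az": 0, "dx": 0, "dy": 0, "dz": 0, "claw": 30},
  {"ax": 0, "ay": 0, "az": 0, "dx": 0, "dy": 0, "dz": 0, "claw": 30},
  {"ax": 0, "ay": 0, "az": 0, "dx": 0, "dy": 0, "dz": 0, "claw": 30},
  {"ax": 0, "ay": 0, "az": 0, "dx": 0, "dy": 0, "dz": 0, "claw": 30},
  {"ax": 0, "ay": 0, "az": 0, "dx": 0, "dy": 0, "dz": 0, "claw": 30},
  {"ax": 0, "ay": 0, "az": 0, "dx": 0, "dy": 0, "dz": 0, "claw": 30},
  {"ax": 0, "ay": 0, "az": 0, "dx": 0, "dy": 0, "dz": 0, "claw": 30},
  {"ax": 0, "ay": 0, "az": 0, "dx": 0, "dy": 0, "dz": 0, "claw": 30},
])

```text
time_s: 11.3
tcp_pos: [0.5416, 0.0, 0.0602]
ee_rot: [[0.11, -0.994, 0.0], [-0.994, -0.11, 0.0], [0.0, -0.0, -1.0]]
wrist_force: [0.2, 0.6, 0.4]
gripper_width: 0.502
gripper_force: 30.0
```

Emit:
play_rows([
  {"ax": 0, "ay": 0, "az": 0, "dx": 0, "dy": 0, "dz": -15, "claw": 30},
  {"ax": 0, "ay": 0, "az": 0, "dx": 0, "dy": 0, "dz": -35, "claw": 30},
  {"ax": 0, "ay": 0, "az": 0, "dx": 0, "dy": 0, "dz": -40, "claw": 30},
  {"ax": 0, "ay": 0, "az": 0, "dx": 0, "dy": 0, "dz": -40, "claw": 30},
  {"ax": 0, "ay": 0, "az": 0, "dx": 0, "dy": 0, "dz": -20, "claw": 30},
  {"ax": 0, "ay": 0, "az": 7, "dx": 0, "dy": 0, "dz": 0, "claw": 30},
  {"ax": 0, "ay": 0, "az": 7, "dx": 0, "dy": 0, "dz": 0, "claw": 30},
  {"ax": 0, "ay": 0, "az": 7, "dx": 0, "dy": 0, "dz": 0, "claw": 30},
  {"ax": 0, "ay": 0, "az": 0, "dx": 20, "dy": 0, "dz": 0, "claw": 30},
  {"ax": 0, "ay": 0, "az": 0, "dx": 35, "dy": 0, "dz": 0, "claw": 30},
  {"ax": 0, "ay": 0, "az": 0, "dx": 40, "dy": 0, "dz": 0, "claw": 30},
  {"ax": 0, "ay": 0, "az": 0, "dx": 40, "dy": 0, "dz": 0, "claw": 30},
  {"ax": 0, "ay": 0, "az": 0, "dx": 40, "dy": 0, "dz": 0, "claw": 30},
  {"ax": 0, "ay": 0, "az": 0, "dx": 40, "dy": 0, "dz": 0, "claw": 30},
  {"ax": 0, "ay": 0, "az": 0, "dx": 40, "dy": -1, "dz": 0, "claw": 30},
  {"ax": 0, "ay": 0, "az": 0, "dx": 20, "dy": -1, "dz": 0, "claw": 30},
  {"ax": 0, "ay": 0, "az": 0, "dx": 11, "dy": 0, "dz": 0, "claw": 30},
  {"ax": 0, "ay": 0, "az": 0, "dx": 0, "dy": 0, "dz": 0, "claw": 30},
  {"ax": 0, "ay": 0, "az": 0, "dx": 0, "dy": 0, "dz": 0, "claw": 30},
])

```text
time_s: 13.2
tcp_pos: [0.4709, -0.2766, 0.2097]
ee_rot: [[-0.253, -0.967, -0.001], [-0.967, 0.253, 0.001], [-0.0, 0.001, -1.0]]
wrist_force: [-0.0, 0.4, -1.5]
gripper_width: 0.505
gripper_force: 30.0
```

```bash
python3 go.py 472,-277,66.6
```

```text
t 13.2 p [ 470.9 -276.6  209.7] psi 165.3 tilt [-0.0004  0.0007] F [-0.   0.4 -1.5] gw 44.0 gf 30.0
dx 0.2 dy -1.2 dz 143.1
```

Emit:
play_rows([
  {"ax": 0, "ay": 0, "az": 0, "dx": 0, "dy": -1, "dz": 30, "claw": 30},
  {"ax": 0, "ay": 0, "az": 0, "dx": 0, "dy": 0, "dz": 40, "claw": 30},
  {"ax": 0, "ay": 0, "az": 0, "dx": 0, "dy": 0, "dz": 40, "claw": 30},
  {"ax": 0, "ay": 0, "az": 0, "dx": 0, "dy": 0, "dz": 20, "claw": 30},
  {"ax": 0, "ay": 0, "az": 0, "dx": 0, "dy": 0, "dz": 8, "claw": 30},
  {"ax": 0, "ay": 0, "az": 0, "dx": 0, "dy": 0, "dz": 3, "claw": 30},
  {"ax": 0, "ay": 0, "az": 0, "dx": 0, "dy": 0, "dz": 2, "claw": 30},
  {"ax": 0, "ay": 0, "az": 0, "dx": 0, "dy": 0, "dz": 0, "claw": 30},
  {"ax": 0, "ay": 0, "az": 0, "dx": 0, "dy": 0, "dz": 0, "claw": 30},
])

```text
time_s: 14.1
tcp_pos: [0.4727, -0.2776, 0.0682]
ee_rot: [[-0.253, -0.967, 0.002], [-0.967, 0.253, -0.001], [0.0, -0.002, -1.0]]
wrist_force: [-0.5, 0.1, -1.2]
gripper_width: 0.505
gripper_force: 30.0
```

Emit:
play_rows([
  {"ax": 0, "ay": 0, "az": 0, "dx": 0, "dy": 0, "dz": 1, "claw": 30},
  {"ax": 0, "ay": 0, "az": 0, "dx": 0, "dy": 0, "dz": 0, "claw": 30},
  {"ax": 0, "ay": 0, "az": 0, "dx": 0, "dy": 0, "dz": 0, "claw": 60},
  {"ax": 0, "ay": 0, "az": 0, "dx": 0, "dy": 0, "dz": 0, "claw": 87},
  {"ax": 0, "ay": 0, "az": 0, "dx": 0, "dy": 0, "dz": 0, "claw": 87},
  {"ax": 0, "ay": 0, "az": 0, "dx": 0, "dy": 0, "dz": 0, "claw": 87},
  {"ax": 0, "ay": 0, "az": 0, "dx": 0, "dy": 0, "dz": 0, "claw": 87},
  {"ax": 0, "ay": 0, "az": 0, "dx": 0, "dy": 0, "dz": -20, "claw": 87},
  {"ax": 0, "ay": 0, "az": 0, "dx": 0, "dy": 0, "dz": -40, "claw": 87},
  {"ax": 0, "ay": 0, "az": 0, "dx": 0, "dy": 0, "dz": -40, "claw": 87},
  {"ax": 0, "ay": 0, "az": 0, "dx": 0, "dy": 0, "dz": -40, "claw": 87},
  {"ax": 0, "ay": 0, "az": 0, "dx": 0, "dy": 0, "dz": -20, "claw": 87},
  {"ax": 0, "ay": 0, "az": 0, "dx": 0, "dy": 0, "dz": 0, "claw": 87},
])

```text
time_s: 15.4
tcp_pos: [0.4737, -0.2782, 0.2301]
ee_rot: [[-0.253, -0.968, 0.008], [-0.968, 0.253, -0.003], [0.001, -0.008, -1.0]]
wrist_force: [-0.4, 0.1, -0.2]
gripper_width: 1.002
gripper_force: 0.0
```

```bash
python3 go.py 670,-6,228 670,-6,60
```

```text
t 15.4 p [ 473.7 -278.2  230.1] psi 165.4 tilt [ 0.0008 -0.0082] F [-0.4  0.1 -0.2] gw 87.2 gf 0.0
dx -312.9 dy -121.2 dz 2.1
dx -0.0 dy 0.0 dz 168.0
```

Emit:
play_rows([
  {"ax": 0, "ay": 0, "az": 0, "dx": -20, "dy": -8, "dz": 0, "claw": 87},
  {"ax": 0, "ay": 0, "az": 0, "dx": -40, "dy": -16, "dz": 0, "claw": 87},
  {"ax": 0, "ay": 0, "az": 0, "dx": -40, "dy": -16, "dz": 0, "claw": 87},
  {"ax": 0, "ay": 0, "az": 0, "dx": -40, "dy": -16, "dz": 0, "claw": 87},
  {"ax": 0, "ay": 0, "az": 0, "dx": -40, "dy": -16, "dz": 0, "claw": 87},
  {"ax": 0, "ay": 0, "az": 0, "dx": -40, "dy": -16, "dz": 0, "claw": 87},
  {"ax": 0, "ay": 0, "az": 0, "dx": -40, "dy": -16, "dz": 0, "claw": 87},
  {"ax": 0, "ay": 0, "az": 0, "dx": -32, "dy": -11, "dz": 0, "claw": 87},
  {"ax": 0, "ay": 0, "az": 0, "dx": -20, "dy": -7, "dz": 0, "claw": 87},
  {"ax": 0, "ay": 0, "az": 0, "dx": 0, "dy": 0, "dz": 30, "claw": 87},
  {"ax": 0, "ay": 0, "az": 0, "dx": 0, "dy": 0, "dz": 30, "claw": 87},
  {"ax": 0, "ay": 0, "az": 0, "dx": 0, "dy": 0, "dz": 0, "claw": 87},
  {"ax": 0, "ay": 0, "az": 0, "dx": 0, "dy": 0, "dz": 0, "claw": 87},
  {"ax": 0, "ay": 0, "az": 0, "dx": 0, "dy": 0, "dz": 0, "claw": 87},
])

```text
time_s: 16.8
tcp_pos: [0.6699, -0.0067, 0.1676]
ee_rot: [[-0.253, -0.967, 0.003], [-0.967, 0.253, -0.0], [-0.001, -0.003, -1.0]]
wrist_force: [0.8, 0.2, 0.3]
gripper_width: 0.997
gripper_force: 0.0
```

```bash
python3 go.py 670,-6,61
```

```text
t 16.8 p [669.9  -6.7 167.6] psi 165.3 tilt [-0.0006 -0.0026] F [0.8 0.2 0.3] gw 86.7 gf 0.0
dx -0.7 dy 0.1 dz 106.6
```

Emit:
play_rows([
  {"ax": 0, "ay": 0, "az": 0, "dx": -1, "dy": 0, "dz": 30, "claw": 87},
  {"ax": 0, "ay": 0, "az": 0, "dx": 0, "dy": 0, "dz": 35, "claw": 87},
  {"ax": 0, "ay": 0, "az": 0, "dx": 0, "dy": 0, "dz": 27, "claw": 87},
  {"ax": 0, "ay": 0, "az": 0, "dx": 0, "dy": 0, "dz": 14, "claw": 87},
  {"ax": 0, "ay": 0, "az": 0, "dx": 0, "dy": 0, "dz": 0, "claw": 87},
  {"ax": 0, "ay": 0, "az": 0, "dx": 0, "dy": 0, "dz": 0, "claw": 87},
  {"ax": 0, "ay": 0, "az": 0, "dx": 0, "dy": 0, "dz": 0, "claw": 50},
  {"ax": 0, "ay": 0, "az": 0, "dx": 0, "dy": 0, "dz": 0, "claw": 50},
  {"ax": 0, "ay": 0, "az": 0, "dx": 0, "dy": 0, "dz": 0, "claw": 50},
  {"ax": 0, "ay": 0, "az": 0, "dx": 0, "dy": 0, "dz": 0, "claw": 50},
  {"ax": 0, "ay": 0, "az": 0, "dx": 0, "dy": 0, "dz": 0, "claw": 50},
  {"ax": 0, "ay": 0, "az": 0, "dx": 0, "dy": 0, "dz": 0, "claw": 50},
  {"ax": 0, "ay": 0, "az": 0, "dx": 0, "dy": 0, "dz": 0, "claw": 50},
])

```text
time_s: 18.1
tcp_pos: [0.6706, -0.0055, 0.0613]
ee_rot: [[-0.253, -0.968, 0.003], [-0.968, 0.253, 0.0], [-0.001, -0.003, -1.0]]
wrist_force: [1.9, -0.8, 3.9]
gripper_width: 0.753
gripper_force: 30.0
```

```bash
python3 go.py 670,-6,210 494,-191,210
```

```text
t 18.1 p [670.6  -5.5  61.3] psi 165.4 tilt [-0.0009 -0.0033] F [ 1.9 -0.8  3.9] gw 65.5 gf 30.0
dx 0.6 dy 0.4 dz -148.7
dx 223.5 dy 123.5 dz -0.0
```

Emit:
play_rows([
  {"ax": 0, "ay": 0, "az": 0, "dx": 0, "dy": 0, "dz": -15, "claw": 50},
  {"ax": 0, "ay": 0, "az": 0, "dx": 0, "dy": 0, "dz": -30, "claw": 50},
  {"ax": 0, "ay": 0, "az": 0, "dx": 0, "dy": 0, "dz": -40, "claw": 50},
  {"ax": 0, "ay": 0, "az": 0, "dx": 0, "dy": 0, "dz": -40, "claw": 50},
  {"ax": 0, "ay": 0, "az": 0, "dx": 0, "dy": 0, "dz": -25, "claw": 50},
  {"ax": 0, "ay": 0, "az": 0, "dx": 15, "dy": 8, "dz": 0, "claw": 50},
  {"ax": 0, "ay": 0, "az": 0, "dx": 30, "dy": 16, "dz": 0, "claw": 50},
  {"ax": 0, "ay": 0, "az": 0, "dx": 30, "dy": 17, "dz": 0, "claw": 50},
  {"ax": 0, "ay": 0, "az": 0, "dx": 30, "dy": 17, "dz": 0, "claw": 50},
  {"ax": 0, "ay": 0, "az": 0, "dx": 30, "dy": 17, "dz": 0, "claw": 50},
  {"ax": 0, "ay": 0, "az": 0, "dx": 30, "dy": 17, "dz": 0, "claw": 50},
  {"ax": 0, "ay": 0, "az": 0, "dx": 30, "dy": 16, "dz": 0, "claw": 50},
  {"ax": 0, "ay": 0, "az": 0, "dx": 18, "dy": 10, "dz": 0, "claw": 50},
  {"ax": 0, "ay": 0, "az": 0, "dx": 10, "dy": 5, "dz": 0, "claw": 50},
  {"ax": 0, "ay": 0, "az": 0, "dx": 0, "dy": 0, "dz": 0, "claw": 50},
  {"ax": 0, "ay": 0, "az": 0, "dx": 0, "dy": 0, "dz": 0, "claw": 50},
  {"ax": 0, "ay": 0, "az": 0, "dx": 0, "dy": 0, "dz": 0, "claw": 50},
])

```text
time_s: 19.8
tcp_pos: [0.4945, -0.1894, 0.2099]
ee_rot: [[-0.252, -0.968, 0.0], [-0.968, 0.252, 0.0], [-0.0, 0.0, -1.0]]
wrist_force: [0.1, 0.8, -5.3]
gripper_width: 0.753
gripper_force: 30.0
```

```bash
python3 go.py 494,-191,67.8
```

```text
t 19.8 p [ 494.5 -189.4  209.9] psi 165.4 tilt [-0.0003  0.0001] F [ 0.1  0.8 -5.3] gw 65.6 gf 30.0
dx 1.7 dy 0.1 dz 142.1
```

Emit:
play_rows([
  {"ax": 0, "ay": 0, "az": 0, "dx": 2, "dy": 0, "dz": 30, "claw": 50},
  {"ax": 0, "ay": 0, "az": 0, "dx": 0, "dy": 0, "dz": 40, "claw": 50},
  {"ax": 0, "ay": 0, "az": 0, "dx": 0, "dy": 0, "dz": 35, "claw": 50},
  {"ax": 0, "ay": 0, "az": 0, "dx": 0, "dy": 0, "dz": 20, "claw": 50},
  {"ax": 0, "ay": 0, "az": 0, "dx": 0, "dy": 0, "dz": 9, "claw": 50},
  {"ax": 0, "ay": 0, "az": 0, "dx": 0, "dy": 0, "dz": 5, "claw": 50},
  {"ax": 0, "ay": 0, "az": 0, "dx": 0, "dy": 0, "dz": 2, "claw": 50},
  {"ax": 0, "ay": 0, "az": 0, "dx": 0, "dy": 0, "dz": 0, "claw": 50},
  {"ax": 0, "ay": 0, "az": 0, "dx": 0, "dy": 0, "dz": 0, "claw": 50},
  {"ax": 0, "ay": 0, "az": 0, "dx": 0, "dy": 0, "dz": 0, "claw": 50},
])

```text
time_s: 20.8
tcp_pos: [0.4938, -0.1922, 0.07]
ee_rot: [[-0.253, -0.967, 0.002], [-0.967, 0.253, -0.0], [-0.0, -0.002, -1.0]]
wrist_force: [0.1, -0.5, -5.4]
gripper_width: 0.752
gripper_force: 30.0
```

Emit:
play_rows([
  {"ax": 0, "ay": 0, "az": 0, "dx": 0, "dy": 0, "dz": 2, "claw": 50},
  {"ax": 0, "ay": 0, "az": 0, "dx": 0, "dy": 0, "dz": 0, "claw": 50},
  {"ax": 0, "ay": 0, "az": 0, "dx": 0, "dy": 0, "dz": 0, "claw": 50},
  {"ax": 0, "ay": 0, "az": 0, "dx": 0, "dy": 0, "dz": 0, "claw": 75},
  {"ax": 0, "ay": 0, "az": 0, "dx": 0, "dy": 0, "dz": 0, "claw": 87},
  {"ax": 0, "ay": 0, "az": 0, "dx": 0, "dy": 0, "dz": 0, "claw": 87},
  {"ax": 0, "ay": 0, "az": 0, "dx": 0, "dy": 0, "dz": 0, "claw": 87},
  {"ax": 0, "ay": 0, "az": 0, "dx": 0, "dy": 0, "dz": -20, "claw": 87},
  {"ax": 0, "ay": 0, "az": 0, "dx": 0, "dy": 0, "dz": -40, "claw": 87},
  {"ax": 0, "ay": 0, "az": 0, "dx": 0, "dy": 0, "dz": -40, "claw": 87},
  {"ax": 0, "ay": 0, "az": 0, "dx": 0, "dy": 0, "dz": -40, "claw": 87},
  {"ax": 0, "ay": 0, "az": 0, "dx": 0, "dy": 0, "dz": -20, "claw": 87},
  {"ax": 0, "ay": 0, "az": -7, "dx": 0, "dy": 0, "dz": 0, "claw": 87},
  {"ax": 0, "ay": 0, "az": 0, "dx": 0, "dy": 0, "dz": 0, "claw": 87},
])

```text
time_s: 22.2
tcp_pos: [0.4934, -0.192, 0.2281]
ee_rot: [[-0.133, -0.991, 0.002], [-0.991, 0.133, -0.0], [-0.0, -0.002, -1.0]]
wrist_force: [0.2, 0.9, 0.4]
gripper_width: 1.001
gripper_force: 0.0
```

```bash
python3 go.py 661,-132,225 661,-132,57
```

```text
t 22.2 p [ 493.4 -192.   228.1] psi 172.3 tilt [-0.0003 -0.0022] F [0.2 0.9 0.4] gw 87.1 gf 0.0
dx -81.9 dy -158.1 dz 3.1
dx -0.0 dy 0.0 dz 168.0
```

Emit:
play_rows([
  {"ax": 0, "ay": 0, "az": 0, "dx": -10, "dy": -20, "dz": 0, "claw": 87},
  {"ax": 0, "ay": 0, "az": 0, "dx": -20, "dy": -38, "dz": 0, "claw": 87},
  {"ax": 0, "ay": 0, "az": 0, "dx": -20, "dy": -40, "dz": 0, "claw": 87},
  {"ax": 0, "ay": 0, "az": 0, "dx": -20, "dy": -38, "dz": 0, "claw": 87},
  {"ax": 0, "ay": 0, "az": 0, "dx": -12, "dy": -22, "dz": 0, "claw": 87},
  {"ax": 0, "ay": 0, "az": 0, "dx": 0, "dy": 0, "dz": 30, "claw": 87},
  {"ax": 0, "ay": 0, "az": 0, "dx": 0, "dy": 0, "dz": 40, "claw": 87},
  {"ax": 0, "ay": 0, "az": 0, "dx": 0, "dy": 0, "dz": 0, "claw": 87},
  {"ax": 0, "ay": 0, "az": 0, "dx": 0, "dy": 0, "dz": 0, "claw": 87},
  {"ax": 0, "ay": 0, "az": 0, "dx": 0, "dy": 0, "dz": 0, "claw": 87},
])

```text
time_s: 23.2
tcp_pos: [0.662, -0.1323, 0.1594]
ee_rot: [[-0.134, -0.991, 0.004], [-0.991, 0.134, -0.001], [0.0, -0.004, -1.0]]
wrist_force: [0.5, 0.6, 0.8]
gripper_width: 1.0
gripper_force: 0.0
```

```bash
python3 go.py 661,-132,54;  python3 - <<'E'
from h import *
c=capture('side'); cv2.imwrite('pics/s2.png',c['frame'])
E
```

```text
t 23.2 p [ 662.  -132.3  159.4] psi 172.3 tilt [ 0.0004 -0.0036] F [0.5 0.6 0.8] gw 87.0 gf 0.0
dx -0.1 dy 1.0 dz 105.4
```

View pics/s2.png

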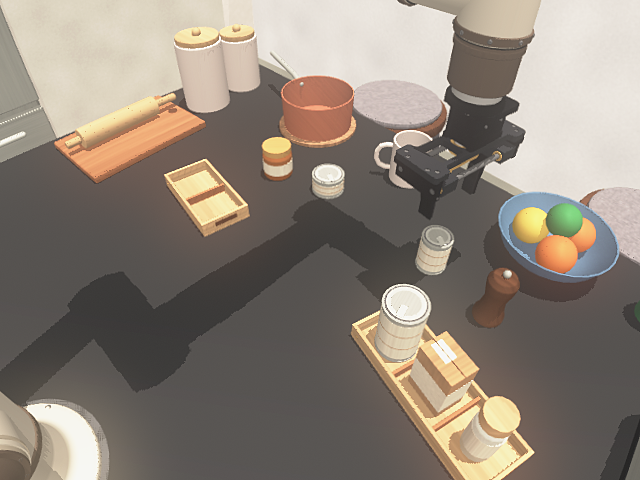

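Three items stand upright in tray3: large tin (402,320), carton (443,370) and spice jar (490,428). The gripper hovers above the small tin (435,250).

Emit:
play_rows([
  {"ax": 0, "ay": 0, "az": 0, "dx": 0, "dy": 1, "dz": 30, "claw": 87},
  {"ax": 0, "ay": 0, "az": 0, "dx": 0, "dy": 0, "dz": 35, "claw": 87},
  {"ax": 0, "ay": 0, "az": 0, "dx": 0, "dy": 0, "dz": 27, "claw": 87},
  {"ax": 0, "ay": 0, "az": 0, "dx": 0, "dy": 0, "dz": 13, "claw": 87},
  {"ax": 0, "ay": 0, "az": 0, "dx": 0, "dy": 0, "dz": 0, "claw": 87},
  {"ax": 0, "ay": 0, "az": 0, "dx": 0, "dy": 0, "dz": 0, "claw": 87},
  {"ax": 0, "ay": 0, "az": 0, "dx": 0, "dy": 0, "dz": 0, "claw": 40},
  {"ax": 0, "ay": 0, "az": 0, "dx": 0, "dy": 0, "dz": 0, "claw": 40},
  {"ax": 0, "ay": 0, "az": 0, "dx": 0, "dy": 0, "dz": 0, "claw": 40},
  {"ax": 0, "ay": 0, "az": 0, "dx": 0, "dy": 0, "dz": 0, "claw": 40},
  {"ax": 0, "ay": 0, "az": 0, "dx": 0, "dy": 0, "dz": 0, "claw": 40},
  {"ax": 0, "ay": 0, "az": 0, "dx": 0, "dy": 0, "dz": 0, "claw": 40},
  {"ax": 0, "ay": 0, "az": 0, "dx": 0, "dy": 0, "dz": 0, "claw": 40},
  {"ax": 0, "ay": 0, "az": 0, "dx": 0, "dy": 0, "dz": 0, "claw": 40},
])

```text
time_s: 24.65
tcp_pos: [0.6607, -0.1318, 0.0526]
ee_rot: [[-0.133, -0.991, 0.002], [-0.991, 0.133, -0.0], [-0.0, -0.002, -1.0]]
wrist_force: [0.8, -0.2, 1.5]
gripper_width: 0.615
gripper_force: 30.0
```

```bash
python3 go.py 661,-132,205 468,239,205
```

```text
t 24.6 p [ 660.7 -131.8   52.6] psi 172.4 tilt [-0.     -0.0021] F [ 0.8 -0.2  1.5] gw 53.5 gf 30.0
dx 0.1 dy -0.3 dz -152.4
dx -342.0 dy 240.6 dz -0.0
```

Emit:
play_rows([
  {"ax": 0, "ay": 0, "az": 0, "dx": 0, "dy": 0, "dz": -15, "claw": 40},
  {"ax": 0, "ay": 0, "az": 0, "dx": 0, "dy": 0, "dz": -30, "claw": 40},
  {"ax": 0, "ay": 0, "az": 0, "dx": 0, "dy": 0, "dz": -40, "claw": 40},
  {"ax": 0, "ay": 0, "az": 0, "dx": 0, "dy": 0, "dz": -40, "claw": 40},
  {"ax": 0, "ay": 0, "az": 0, "dx": 0, "dy": 0, "dz": -25, "claw": 40},
  {"ax": 0, "ay": 0, "az": 0, "dx": -14, "dy": 10, "dz": 0, "claw": 40},
  {"ax": 0, "ay": 0, "az": 0, "dx": -28, "dy": 20, "dz": 0, "claw": 40},
  {"ax": 0, "ay": 0, "az": 0, "dx": -28, "dy": 20, "dz": 0, "claw": 40},
  {"ax": 0, "ay": 0, "az": 0, "dx": -28, "dy": 20, "dz": 0, "claw": 40},
  {"ax": 0, "ay": 0, "az": 0, "dx": -28, "dy": 20, "dz": 0, "claw": 40},
  {"ax": 0, "ay": 0, "az": 0, "dx": -28, "dy": 20, "dz": 0, "claw": 40},
  {"ax": 0, "ay": 0, "az": 0, "dx": -28, "dy": 20, "dz": 0, "claw": 40},
  {"ax": 0, "ay": 0, "az": 0, "dx": -28, "dy": 20, "dz": 0, "claw": 40},
  {"ax": 0, "ay": 0, "az": 0, "dx": -28, "dy": 20, "dz": 0, "claw": 40},
  {"ax": 0, "ay": 0, "az": 0, "dx": -28, "dy": 20, "dz": 0, "claw": 40},
  {"ax": 0, "ay": 0, "az": 0, "dx": -28, "dy": 20, "dz": 0, "claw": 40},
  {"ax": 0, "ay": 0, "az": 0, "dx": -28, "dy": 20, "dz": 0, "claw": 40},
  {"ax": 0, "ay": 0, "az": 0, "dx": -20, "dy": 10, "dz": 0, "claw": 40},
  {"ax": 0, "ay": 0, "az": 0, "dx": 0, "dy": 0, "dz": 0, "claw": 40},
  {"ax": 0, "ay": 0, "az": 0, "dx": 0, "dy": 0, "dz": 0, "claw": 40},
])

```text
time_s: 26.65
tcp_pos: [0.4667, 0.2389, 0.202]
ee_rot: [[-0.133, -0.991, -0.002], [-0.991, 0.133, -0.001], [0.001, 0.001, -1.0]]
wrist_force: [0.0, -0.5, -2.4]
gripper_width: 0.613
gripper_force: 30.0
```

```bash
python3 go.py 468,239,59
```

```text
t 26.6 p [466.7 238.9 202. ] psi 172.4 tilt [0.0013 0.0014] F [ 0.  -0.5 -2.4] gw 53.3 gf 30.0
dx -0.3 dy -1.3 dz 143.0
```

Contact with the floor is expected near TCP z = 58.6 mm.

Emit:
play_rows([
  {"ax": 0, "ay": 0, "az": 0, "dx": 0, "dy": -1, "dz": 30, "claw": 40},
  {"ax": 0, "ay": 0, "az": 0, "dx": 0, "dy": 0, "dz": 40, "claw": 40},
  {"ax": 0, "ay": 0, "az": 0, "dx": 0, "dy": 0, "dz": 35, "claw": 40},
  {"ax": 0, "ay": 0, "az": 0, "dx": 0, "dy": 0, "dz": 20, "claw": 40},
  {"ax": 0, "ay": 0, "az": 0, "dx": 0, "dy": 0, "dz": 9, "claw": 40},
  {"ax": 0, "ay": 0, "az": 0, "dx": 0, "dy": 0, "dz": 5, "claw": 40},
  {"ax": 0, "ay": 0, "az": 0, "dx": 0, "dy": 0, "dz": 2, "claw": 40},
  {"ax": 0, "ay": 0, "az": 0, "dx": 0, "dy": 0, "dz": 0, "claw": 40},
  {"ax": 0, "ay": 0, "az": 0, "dx": 0, "dy": 0, "dz": 0, "claw": 40},
  {"ax": 0, "ay": 0, "az": 0, "dx": 0, "dy": 0, "dz": 0, "claw": 40},
])

```text
time_s: 27.65
tcp_pos: [0.4689, 0.2395, 0.0619]
ee_rot: [[-0.133, -0.991, 0.001], [-0.991, 0.133, 0.001], [-0.001, -0.001, -1.0]]
wrist_force: [-0.6, 0.2, -2.1]
gripper_width: 0.616
gripper_force: 30.0
```

Emit:
play_rows([
  {"ax": 0, "ay": 0, "az": 0, "dx": 0, "dy": 0, "dz": 2, "claw": 40},
  {"ax": 0, "ay": 0, "az": 0, "dx": 0, "dy": 0, "dz": 1, "claw": 40},
  {"ax": 0, "ay": 0, "az": 0, "dx": 0, "dy": 0, "dz": 0, "claw": 40},
  {"ax": 0, "ay": 0, "az": 0, "dx": 0, "dy": 0, "dz": 0, "claw": 40},
  {"ax": 0, "ay": 0, "az": 0, "dx": 0, "dy": 0, "dz": 0, "claw": 65},
  {"ax": 0, "ay": 0, "az": 0, "dx": 0, "dy": 0, "dz": 0, "claw": 87},
  {"ax": 0, "ay": 0, "az": 0, "dx": 0, "dy": 0, "dz": 0, "claw": 87},
  {"ax": 0, "ay": 0, "az": 0, "dx": 0, "dy": 0, "dz": 0, "claw": 87},
  {"ax": 0, "ay": 0, "az": 0, "dx": 0, "dy": 0, "dz": -20, "claw": 87},
  {"ax": 0, "ay": 0, "az": 0, "dx": 0, "dy": 0, "dz": -40, "claw": 87},
  {"ax": 0, "ay": 0, "az": 0, "dx": 0, "dy": 0, "dz": -40, "claw": 87},
  {"ax": 0, "ay": 0, "az": 0, "dx": 0, "dy": 0, "dz": -40, "claw": 87},
  {"ax": 0, "ay": 0, "az": 0, "dx": 0, "dy": 0, "dz": 0, "claw": 87},
  {"ax": 0, "ay": 0, "az": 0, "dx": 0, "dy": 0, "dz": 0, "claw": 87},
])

```text
time_s: 29.05
tcp_pos: [0.4686, 0.2393, 0.1988]
ee_rot: [[-0.134, -0.991, 0.001], [-0.991, 0.134, 0.002], [-0.002, -0.001, -1.0]]
wrist_force: [0.0, 0.2, -0.7]
gripper_width: 0.997
gripper_force: 0.0
```

```bash
python3 go.py 636,249,200 636,249,54
```

```text
t 29.1 p [468.6 239.3 198.8] psi 172.3 tilt [-0.0021 -0.001 ] F [ 0.   0.2 -0.7] gw 86.8 gf 0.0
dx -32.0 dy -164.6 dz -1.2
dx -0.0 dy 0.0 dz 146.0
```

Emit:
play_rows([
  {"ax": 0, "ay": 0, "az": 0, "dx": -4, "dy": -20, "dz": 0, "claw": 87},
  {"ax": 0, "ay": 0, "az": 0, "dx": -8, "dy": -40, "dz": 0, "claw": 87},
  {"ax": 0, "ay": 0, "az": 0, "dx": -8, "dy": -40, "dz": 0, "claw": 87},
  {"ax": 0, "ay": 0, "az": 0, "dx": -8, "dy": -40, "dz": 0, "claw": 87},
  {"ax": 0, "ay": 0, "az": 0, "dx": -4, "dy": -24, "dz": 0, "claw": 87},
  {"ax": 0, "ay": 0, "az": 0, "dx": 0, "dy": 0, "dz": 30, "claw": 87},
  {"ax": 0, "ay": 0, "az": 0, "dx": 0, "dy": 0, "dz": 15, "claw": 87},
  {"ax": 0, "ay": 0, "az": 0, "dx": 0, "dy": 0, "dz": 0, "claw": 87},
  {"ax": 0, "ay": 0, "az": 0, "dx": 0, "dy": 0, "dz": 0, "claw": 87},
  {"ax": 0, "ay": 0, "az": 0, "dx": 0, "dy": 0, "dz": 0, "claw": 87},
])

```text
time_s: 30.05
tcp_pos: [0.6357, 0.2492, 0.1538]
ee_rot: [[-0.133, -0.991, 0.001], [-0.991, 0.133, 0.0], [-0.0, -0.001, -1.0]]
wrist_force: [-0.3, 0.4, 0.7]
gripper_width: 1.001
gripper_force: 0.0
```

```bash
python3 go.py 636,249,54
```

```text
t 30.1 p [635.7 249.2 153.8] psi 172.4 tilt [-0.0005 -0.0012] F [-0.3  0.4  0.7] gw 87.1 gf 0.0
dx 0.1 dy -0.3 dz 99.8
```

Emit:
play_rows([
  {"ax": 0, "ay": 0, "az": 0, "dx": 0, "dy": 0, "dz": 30, "claw": 87},
  {"ax": 0, "ay": 0, "az": 0, "dx": 0, "dy": 0, "dz": 35, "claw": 87},
  {"ax": 0, "ay": 0, "az": 0, "dx": 0, "dy": 0, "dz": 23, "claw": 87},
  {"ax": 0, "ay": 0, "az": 0, "dx": 0, "dy": 0, "dz": 12, "claw": 87},
  {"ax": 0, "ay": 0, "az": 0, "dx": 0, "dy": 0, "dz": 0, "claw": 87},
  {"ax": 0, "ay": 0, "az": 0, "dx": 0, "dy": 0, "dz": 0, "claw": 87},
  {"ax": 0, "ay": 0, "az": 0, "dx": 0, "dy": 0, "dz": 0, "claw": 45},
  {"ax": 0, "ay": 0, "az": 0, "dx": 0, "dy": 0, "dz": 0, "claw": 45},
  {"ax": 0, "ay": 0, "az": 0, "dx": 0, "dy": 0, "dz": 0, "claw": 45},
  {"ax": 0, "ay": 0, "az": 0, "dx": 0, "dy": 0, "dz": 0, "claw": 45},
  {"ax": 0, "ay": 0, "az": 0, "dx": 0, "dy": 0, "dz": 0, "claw": 45},
  {"ax": 0, "ay": 0, "az": 0, "dx": 0, "dy": 0, "dz": 0, "claw": 45},
  {"ax": 0, "ay": 0, "az": 0, "dx": 0, "dy": 0, "dz": 0, "claw": 45},
])

```text
time_s: 31.35
tcp_pos: [0.636, 0.2491, 0.0538]
ee_rot: [[-0.133, -0.991, 0.002], [-0.991, 0.133, 0.001], [-0.001, -0.002, -1.0]]
wrist_force: [0.2, -0.4, 3.2]
gripper_width: 0.706
gripper_force: 30.0
```

```bash
python3 go.py 636,249,180 480,328,180 480,328,60
```

```text
t 31.4 p [636.  249.1  53.8] psi 172.3 tilt [-0.0008 -0.0015] F [ 0.2 -0.4  3.2] gw 61.5 gf 30.0
dx 0.1 dy -0.0 dz -126.2
dx -57.5 dy 165.1 dz -0.0
dx -0.0 dy 0.0 dz 120.0
```

Emit:
play_rows([
  {"ax": 0, "ay": 0, "az": 0, "dx": 0, "dy": 0, "dz": -15, "claw": 45},
  {"ax": 0, "ay": 0, "az": 0, "dx": 0, "dy": 0, "dz": -30, "claw": 45},
  {"ax": 0, "ay": 0, "az": 0, "dx": 0, "dy": 0, "dz": -40, "claw": 45},
  {"ax": 0, "ay": 0, "az": 0, "dx": 0, "dy": 0, "dz": -30, "claw": 45},
  {"ax": 0, "ay": 0, "az": 0, "dx": 0, "dy": 0, "dz": -15, "claw": 45},
  {"ax": 0, "ay": 0, "az": 0, "dx": -5, "dy": 15, "dz": 0, "claw": 45},
  {"ax": 0, "ay": 0, "az": 0, "dx": -10, "dy": 30, "dz": 0, "claw": 45},
  {"ax": 0, "ay": 0, "az": 0, "dx": -10, "dy": 30, "dz": 0, "claw": 45},
  {"ax": 0, "ay": 0, "az": 0, "dx": -10, "dy": 30, "dz": 0, "claw": 45},
  {"ax": 0, "ay": 0, "az": 0, "dx": -10, "dy": 30, "dz": 0, "claw": 45},
  {"ax": 0, "ay": 0, "az": 0, "dx": -8, "dy": 20, "dz": 0, "claw": 45},
  {"ax": 0, "ay": 0, "az": 0, "dx": -4, "dy": 10, "dz": 0, "claw": 45},
  {"ax": 0, "ay": 0, "az": 0, "dx": 0, "dy": 0, "dz": 20, "claw": 45},
  {"ax": 0, "ay": 0, "az": 0, "dx": 0, "dy": 0, "dz": 30, "claw": 45},
  {"ax": 0, "ay": 0, "az": 0, "dx": 0, "dy": 0, "dz": 15, "claw": 45},
  {"ax": 0, "ay": 0, "az": 0, "dx": 0, "dy": 0, "dz": 0, "claw": 45},
  {"ax": 0, "ay": 0, "az": 0, "dx": 0, "dy": 0, "dz": 0, "claw": 45},
  {"ax": 0, "ay": 0, "az": 0, "dx": 0, "dy": 0, "dz": 0, "claw": 45},
])

```text
time_s: 33.15
tcp_pos: [0.4803, 0.3279, 0.1194]
ee_rot: [[-0.133, -0.991, 0.002], [-0.991, 0.133, 0.002], [-0.002, -0.002, -1.0]]
wrist_force: [0.1, -0.5, -1.3]
gripper_width: 0.709
gripper_force: 30.0
```

```bash
python3 go.py 480,328,60.2
```

```text
t 33.1 p [480.3 327.9 119.4] psi 172.3 tilt [-0.0018 -0.0015] F [ 0.1 -0.5 -1.3] gw 61.7 gf 30.0
dx -0.1 dy 0.3 dz 59.2
```

Emit:
play_rows([
  {"ax": 0, "ay": 0, "az": 0, "dx": 0, "dy": 0, "dz": 20, "claw": 45},
  {"ax": 0, "ay": 0, "az": 0, "dx": 0, "dy": 0, "dz": 20, "claw": 45},
  {"ax": 0, "ay": 0, "az": 0, "dx": 0, "dy": 0, "dz": 10, "claw": 45},
  {"ax": 0, "ay": 0, "az": 0, "dx": 0, "dy": 0, "dz": 5, "claw": 45},
  {"ax": 0, "ay": 0, "az": 0, "dx": 0, "dy": 0, "dz": 2, "claw": 45},
  {"ax": 0, "ay": 0, "az": 0, "dx": 0, "dy": 0, "dz": 0, "claw": 45},
  {"ax": 0, "ay": 0, "az": 0, "dx": 0, "dy": 0, "dz": 0, "claw": 45},
  {"ax": 0, "ay": 0, "az": 0, "dx": 0, "dy": 0, "dz": 0, "claw": 45},
])

```text
time_s: 33.95
tcp_pos: [0.4797, 0.3278, 0.0618]
ee_rot: [[-0.133, -0.991, 0.001], [-0.991, 0.133, 0.001], [-0.001, -0.001, -1.0]]
wrist_force: [0.3, -1.4, -1.4]
gripper_width: 0.707
gripper_force: 30.0
```

Emit:
play_rows([
  {"ax": 0, "ay": 0, "az": 0, "dx": 0, "dy": 0, "dz": 1.5, "claw": 45},
  {"ax": 0, "ay": 0, "az": 0, "dx": 0, "dy": 0, "dz": 0, "claw": 45},
  {"ax": 0, "ay": 0, "az": 0, "dx": 0, "dy": 0, "dz": 0, "claw": 45},
  {"ax": 0, "ay": 0, "az": 0, "dx": 0, "dy": 0, "dz": 0, "claw": 70},
  {"ax": 0, "ay": 0, "az": 0, "dx": 0, "dy": 0, "dz": 0, "claw": 87},
  {"ax": 0, "ay": 0, "az": 0, "dx": 0, "dy": 0, "dz": 0, "claw": 87},
  {"ax": 0, "ay": 0, "az": 0, "dx": 0, "dy": 0, "dz": 0, "claw": 87},
  {"ax": 0, "ay": 0, "az": 0, "dx": 0, "dy": 0, "dz": -20, "claw": 87},
  {"ax": 0, "ay": 0, "az": 0, "dx": 0, "dy": 0, "dz": -40, "claw": 87},
  {"ax": 0, "ay": 0, "az": 0, "dx": 0, "dy": 0, "dz": -40, "claw": 87},
  {"ax": 0, "ay": 0, "az": 0, "dx": 0, "dy": 0, "dz": -40, "claw": 87},
  {"ax": 0, "ay": 0, "az": 0, "dx": 20, "dy": 0, "dz": -20, "claw": 87},
  {"ax": 0, "ay": 0, "az": 0, "dx": 40, "dy": 0, "dz": 0, "claw": 87},
  {"ax": 0, "ay": 0, "az": 0, "dx": 40, "dy": 0, "dz": 0, "claw": 87},
  {"ax": 0, "ay": 0, "az": 0, "dx": 40, "dy": 0, "dz": 0, "claw": 87},
  {"ax": 0, "ay": 0, "az": 0, "dx": 40, "dy": 0, "dz": 0, "claw": 87},
  {"ax": 0, "ay": 0, "az": 0, "dx": 40, "dy": 0, "dz": 0, "claw": 87},
  {"ax": 0, "ay": 0, "az": 0, "dx": 40, "dy": 0, "dz": 0, "claw": 87},
  {"ax": 0, "ay": 0, "az": 0, "dx": 40, "dy": 0, "dz": 0, "claw": 87},
  {"ax": 0, "ay": 0, "az": 0, "dx": 0, "dy": 0, "dz": 0, "claw": 87},
])

```text
time_s: 35.95
tcp_pos: [0.4379, 0.0268, 0.2197]
ee_rot: [[-0.138, -0.99, -0.001], [-0.99, 0.138, -0.0], [0.0, 0.001, -1.0]]
wrist_force: [-0.6, 0.3, -0.2]
gripper_width: 0.999
gripper_force: 0.0
```

```bash
python3 - <<'E'
from h import *
import meas
c=capture('top'); cv2.imwrite('pics/t3.png',c['frame'])
H=meas.H
for k,h,xy in (('large_tin',.108,(.494,-.191)),('small_tin',.076,(.468,.239)),('spice',.111,(.45,-.363)),('squat',.078,(.48,.327)),('carton',.101,(.472,-.277))): H[k]=(h,xy)
meas.run({'top':c})
E
```

```text
top large_tin circ 494 -191 d67 rect 494 -191  65x64 @42.7 zmed 0.1078
top small_tin circ 482 244 d44 rect 488 247  12x44 @24.4 zmed 0.0754
top spice circ 450 -360 d45 rect 450 -361  42x42 @85.6 zmed 0.1100
top squat circ 480 329 d62 rect 479 329  61x58 @89.6 zmed 0.0773
top carton circ 473 -277 d76 rect 472 -276  65x46 @75.5 zmed 0.1001
top flat circ 676 139 d67 rect 677 138  64x64 @0.1 zmed 0.0398
top mill circ 640 -259 d12 rect 641 -260  11x9 @89.3 zmed 0.1074
top tray? [  88   33   85   78 5045] 844 345  127x149 @72.7 floor 0.0109 rim 0.0403
top tray? [   0  199   33  179 4893] 476 532  299x60 @3.2 floor 0.0163 rim 0.0206
top tray? [ 416  233  176   95 4671] 471 -277  276x97 @75.7 floor 0.0052 rim 0.0325
```

View pics/t3.png

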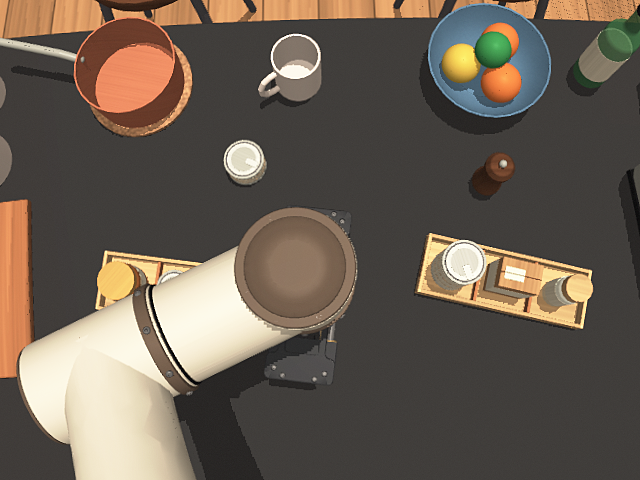

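All five things are at their cells with tops at the expected heights. The small tin is partly hidden by the arm at (170,275) px, but its top height matches. The flat tin (245,162) and mill (500,165) have not moved, so I hand in.

```bash
python3 -c "
from station import *
print(finish_job())"
```

```text
the job is handed in; nothing more can be done
None
```

I handed the job in at about 36 s of the 128 s allowed, with all five kit things upright in their own cells and the flat tin and pepper mill where they began; no verdict came back, and the last check saw the small tin only partly, as the arm hid the rest.

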